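# Lid the sample canisters

## Task

Close the four open steel canisters on the lab bench, each with its own lid: round lids on the round canisters, square lids on the square ones, large on large and small on small. Set each lid down (do not drop it) so that it sits flat in the mouth, the square ones squared up with their canisters, and let go. Leave the canisters where they stand, and do not shift or knock over the amber bottle or the dish with the orange.

Things in the scene. Friction and masses are not known exactly. Their poses are not given: they have to be found in the camera images.
- lid_round_large_knob (a point): Large round steel lid, loose, lying right way up, 150 g. Flange 102 mm across, 4 mm thick; under it a round boss 68 mm across, 6 mm deep, on which it stands; on top a straight black knob, 20 mm across, 34 mm tall. The point is the knob's centre, 27 mm above the boss's underside, 17 mm above the flange. z up.
- can_round_large_rim (a point): Large round open steel canister, standing loose, 90 mm across outside, mouth 84 mm, 65 mm tall, 400 g, stoppers at the bottom. The point is the centre of the mouth at rim height. z up. Its own lid's boss hangs in the mouth with 8 mm to spare all round, the flange lies on the rim, the knob's centre is 21 mm above this point.
- lid_round_small_knob (a point): Small round steel lid, loose, lying right way up, 80 g. Flange 70 mm across, 4 mm thick; under it a round boss 36 mm across, 6 mm deep, on which it stands; on top a straight black knob, 20 mm across, 34 mm tall. The point is the knob's centre, 27 mm above the boss's underside, 17 mm above the flange. z up.
- can_round_small_rim (a point): Small round open steel canister, standing loose, 58 mm across outside, mouth 52 mm, 55 mm tall, 220 g, stoppers at the bottom. The point is the centre of the mouth at rim height. z up. Its own lid's boss hangs in the mouth with 8 mm to spare all round, the flange lies on the rim, the knob's centre is 21 mm above this point.
- lid_square_large_knob (a point): Large square steel lid, loose, lying right way up, 150 g. Flange 96 mm square, 4 mm thick; under it a square boss 62 mm square, 6 mm deep, on which it stands; on top a straight black knob, 20 mm square, sides parallel to the lid, 34 mm tall. The point is the knob's centre, 27 mm above the boss's underside, 17 mm above the flange. z up; x, y parallel to the sides.
- can_square_large_rim (a point): Large square open steel canister, standing loose, 84 mm square outside, mouth 78 mm, 65 mm tall, 420 g, stoppers at the bottom. The point is the centre of the mouth at rim height. z up; x, y parallel to the sides. Its own lid's boss hangs in the mouth with 8 mm to spare all round, the flange lies on the rim, the knob's centre is 21 mm above this point.
- lid_square_small_knob (a point): Small square steel lid, loose, lying right way up, 80 g. Flange 66 mm square, 4 mm thick; under it a square boss 32 mm square, 6 mm deep, on which it stands; on top a straight black knob, 20 mm square, sides parallel to the lid, 34 mm tall. The point is the knob's centre, 27 mm above the boss's underside, 17 mm above the flange. z up; x, y parallel to the sides.
- can_square_small_rim (a point): Small square open steel canister, standing loose, 54 mm square outside, mouth 48 mm, 55 mm tall, 220 g, stoppers at the bottom. The point is the centre of the mouth at rim height. z up; x, y parallel to the sides. Its own lid's boss hangs in the mouth with 8 mm to spare all round, the flange lies on the rim, the knob's centre is 21 mm above this point.
- amber_bottle: A bystander: closed amber bottle with a white cap, 52 mm in diameter, 110 mm tall, standing loose among the canisters. Origin at the centre of its foot, z up.
- orange_dish: A bystander: an orange (70 mm) sitting fast on a flat steel dish 92 mm across, 79 mm tall in all, standing loose among the canisters. Origin at the centre of the dish's underside, z up.

How it is judged:
By the outcome, as a careful person would: the job done as asked, in the order asked, and still so for the second after the job is handed in, with the robot touching nothing.
It also fails if it takes over 109 s, if anything falls off the work surface, if the arm or the gripper's body presses on something with over 40 N, if the wrist force passes 120 N, or if a joint passes its speed limit or range.

## Robot

A 7-joint arm with a two-finger parallel gripper is mounted at the origin on the work surface. World frame = base frame: x ahead of the robot, y to its left, z up, the work surface at z = 0. Lengths are in m, angles in rad, forces in N, time in s.
With the tool pointing down it reaches from about 0.425 to 0.925 m from the base axis. Payload 6.8 kg.
Tool frame: the origin (TCP) lies at the very end of the fingers, on their centre line; the grasp point (between the pads) lies 19 mm behind it (tcp_to_grasp is the distance from the TCP to the grasp point, in m); z points along the fingers, y is the direction in which the jaws open and shut (so a half turn about z gives the same grasp; the last joint's range is limited). The gripper opens to 85 mm and grips with 20 to 120 N. Pads are 22 mm wide; open, the fingers measure 114 mm over their backs; the gripper's body (76 mm by 85 mm) begins 54 mm behind the grasp point. The pads swing forward as they close: fully open they stand 13 mm farther back than shut.
Start: joints at [1.111, 0.477, 0.022, 1.555, -0.011, 1.109, -0.083], TCP at [0.233, -0.634, 0.231] pointing down, gripper open.
Joint ranges: [-2.96, 2.96], [-0.34, 2.1], [-1.41, 1.46], [0.24, 2.44], [-1.37, 4.51], [0.17, 1.92], [-2.96, 2.96]. Speed limits (rad/s): [2.39, 2.39, 3.14, 3.14, 3.14, 3.14, 3.14].

## Interface

Orientations are given as a unit quaternion [w, x, y, z].
In Python, from station import * gives the robot as it stands.
- The arm moves only by the tool apply_moves, never from a script. Its argument "increments" is one flat list of numbers, 5 for each row, row after row: the finger opening in mm, from 0 to 85.4, then the shift along the tool's x, y, z in mm, then the turn about the tool's z in degrees. In form: [claw, tx, ty, tz, roll, claw, tx, ty, tz, roll, ...]. A call has 1 to 12 rows; each row shifts and turns the pose as measured when the row begins, along the tool's axes as they then stand; what a row does not reach is not made up. A row lasts 1/8 s, in which the tool goes at most 62.5 mm and 10.7 degrees, less where a joint would pass 70% of its speed; a pose out of reach is approached as far as the arm can. A call with a gripper value outside its range is refused whole. The fingers move at their own pace and stop on an object; "squeeze" is the grip in N (left out, the last holds). Time passes only in rows, so rows that do not move let the fingers close. It gives the time, the measured TCP pose, the force and the opening at its end, in the units of the state.
- get_obs(): the state, without advancing time (a new reading comes with each control period).
- read_camera(name): name is "side" or "top" or "wrist"; returns (picture, depth): 400x640x3 uint8, blue, green, red; 400x640 float32, m along the optical axis (not along the pixel's ray), 0 where there is no reading.
- get_calibration(name): a dict with "mtx" (3x3 intrinsics, pixels), "camera_from_world" (4x4, takes a point from world to camera coordinates); the wrist camera has in their place "T_tool_cam" (4x4, takes a point from camera to tool coordinates, whose origin is the TCP and whose axes are the flange's). Camera axes: x right, y down, z forward; pixel columns grow to the right and rows downward; lengths in m; the calibration is good to about 2 mm. A picture is of the moment at which its call begins: read the wrist's pose just before it. get_calibration takes no time and is no camera call.
- hand_in(): hands the job in, once; it reports no verdict.
Trained networks look in the newest picture that a camera, given by its name, has taken for a name from the list of things; names that differ only in an ending like _2 or _b are one class to them, and where a whole thing is asked for, a point or a joint stands for the part that bears it (a point fixed in the world has none). Each returns a list of dicts, best first, with "p" (0 to 1); they miss things now and then, are a little off and sometimes report something else, mostly with a low value. They report only what shows in the picture. A call takes as long as a camera call.
- outline_of(camera, thing): "pixels" (400x640 bool, what is visible of it) and "extent" ([centre column, centre row, width, height] in pixels, round what is visible of it).
The state is a dict: "t": time; "q": joint angles; "joint_vel": joint speeds; "joint_torque": joint torques, N m; "eef_pos": TCP position; "tool_rot": TCP orientation; "contact_force": force on the tool from outside, world axes, zero at the start; "torque": the same for the moment, N m; "gripper_width": opening from 0.0 (shut) to 1.0 (fully open).
Only numpy, scipy, OpenCV 4.12 (cv2) and the standard library are available. Lean on these libraries where they do the work, as an engineer would, in place of code of your own. Each camera call takes 0.05 s, during which the arm holds its last target.

## Working session

There is one attempt and no reset: what is moved stays moved. The work goes in short steps, Python scripts to look and compute and a tool call to move; the robot and the scene stay as the last step left them, time stands still between calls to the robot, and variables do not carry over. Pictures are saved under pics/ and viewed, and the job is handed in when it is done.

Besides the shell and the picture viewer there is one more tool, called after "Emit:" as a command line: name --argument value ..., lists and objects as JSON in quotes. apply_moves: Moves the arm, as the interface text tells. Its arguments: {"type":"object","properties":{"increments":{"type":"array"},"squeeze":{"type":"number"}},"required":["increments"]}

```bash
ls; mkdir -p pics; python3 - <<'E'
from station import *
import cv2,numpy as np
print(get_obs())
for n in ["side","top","wrist"]:
    p,d=read_camera(n); cv2.imwrite(f"pics/{n}0.png",p); np.save(f"{n}0.npy",d)
    c=get_calibration(n); print(n,{k:np.round(v,4).tolist() for k,v in c.items()})
E
```

```text
pics
{'t': 0.0, 'q': array([ 1.11088778,  0.47782213,  0.02231913,  1.55646259, -0.01148692,
        1.10924514, -0.08312627]), 'joint_vel': array([-0.00032568,  0.00178972,  0.00066281, -0.00069651, -0.00133934,
       -0.00162134,  0.0007221 ]), 'joint_torque': array([ 3.73320800e-04, -5.96448433e+01,  1.60819743e+00, -2.81192154e+01,
        1.25901477e-02,  9.37007018e-03, -3.50385824e-05]), 'eef_pos': array([ 0.23239672, -0.63311186,  0.23030582]), 'tool_rot': array([-8.76073134e-04,  9.84566598e-01,  1.75007987e-01, -2.25459059e-04]), 'contact_force': array([-8.86681356e-04,  5.75632985e-01, -9.54235234e-01]), 'torque': array([-0.01596238,  0.01425316, -0.00808576]), 'gripper_width': 0.9987869144109859}
side {'mtx': [[375.073, 0.0, 312.2343], [0.0, 375.073, 199.5531], [0.0, 0.0, 1.0]], 'camera_from_world': [[-0.7707, -0.6371, -0.0093, 0.4028], [-0.4886, 0.6002, -0.6332, 0.314], [0.409, -0.4835, -0.7739, 1.027], [0.0, 0.0, 0.0, 1.0]]}
top {'mtx': [[379.0534, 0.0, 320.519], [0.0, 379.0534, 207.5027], [0.0, 0.0, 1.0]], 'camera_from_world': [[-0.0301, -0.9995, 0.0041, 0.0056], [-0.9755, 0.0285, -0.218, 0.546], [0.2178, -0.0106, -0.9759, 1.0652], [0.0, 0.0, 0.0, 1.0]]}
wrist {'mtx': [[351.0965, 0.0, 310.3878], [0.0, 351.0965, 200.7277], [0.0, 0.0, 1.0]], 'T_tool_cam': [[-0.0015, -0.9535, -0.3014, 0.0786], [1.0, -0.0019, 0.001, -0.0005], [-0.0016, -0.3014, 0.9535, -0.1418], [0.0, 0.0, 0.0, 1.0]]}
```

View pics/top0.png

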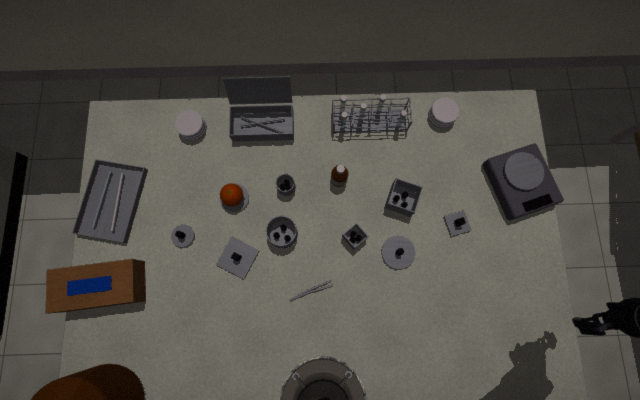

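View pics/side0.png

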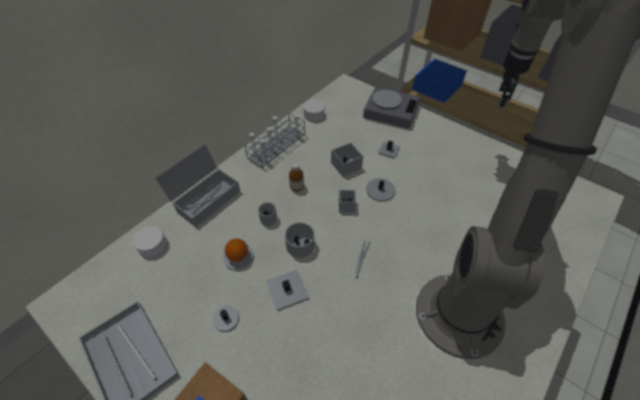

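View pics/wrist0.png

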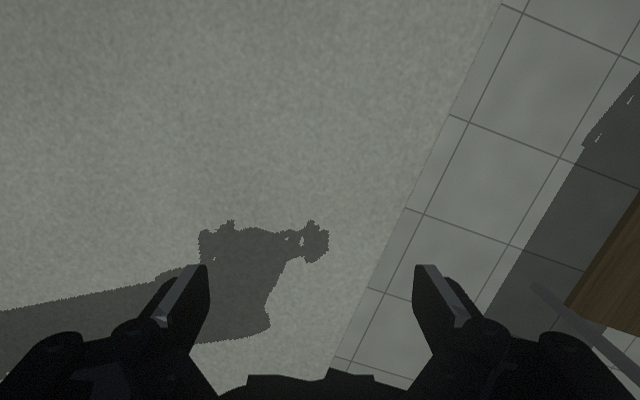

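The top view shows:

| Thing | Pixel position |
|---|---|
| Small round lid | (182,236) |
| Large square lid | (237,258) |
| Large round lid | (398,253) |
| Small square lid | (457,223) |
| Large round can | (282,234) |
| Small round can | (286,185) |
| Large square can | (403,197) |
| Small square can | (354,237) |
| Bottle | (340,176) |
| Orange | (233,195) |

Next I'll measure these positions.

```bash
cat > h.py <<'E'
from station import *
import cv2,numpy as np
from scipy.spatial.transform import Rotation as R
T=["lid_round_large_knob","can_round_large_rim","lid_round_small_knob","can_round_small_rim","lid_square_large_knob","can_square_large_rim","lid_square_small_knob","can_square_small_rim","amber_bottle","orange_dish"]
def toolT():
    o=get_obs(); M=np.eye(4); q=o["tool_rot"]; M[:3,:3]=R.from_quat([q[1],q[2],q[3],q[0]]).as_matrix(); M[:3,3]=o["eef_pos"]; return M,o
def cam(n):
    "returns K, world_from_cam"
    c=get_calibration(n)
    if n=="wrist":
        M,_=toolT(); return c["mtx"],M@c["T_tool_cam"]
    return c["mtx"],np.linalg.inv(c["camera_from_world"])
def cloud(d,K,W):
    v,u=np.mgrid[:400,:640]
    P=np.stack([(u-K[0,2])*d/K[0,0],(v-K[1,2])*d/K[1,1],d],-1)
    return P@W[:3,:3].T+W[:3,3]
def onplane(u,v,K,W,z):
    u=np.asarray(u,float);v=np.asarray(v,float)
    r=np.stack([(u-K[0,2])/K[0,0],(v-K[1,2])/K[1,1],np.ones_like(u)],-1)@W[:3,:3].T
    s=(z-W[2,3])/r[...,2]
    return W[:3,3]+r*s[...,None]
E
python3 - <<'E'
from h import *
for n in ["top","side"]:
    K,W=cam(n); d=np.load(n+"0.npy"); X=cloud(d,K,W)
    print(n,"table z",np.median(X[200:280,300:340,2]))
    for t in T:
        r=outline_of(n,t)
        for k in r[:2]:
            m=k["pixels"]&(d>0); P=X[m]
            np.save(f"{n}_{t}.npy",k["pixels"])
            e=k["extent"]
            print(t,round(k["p"],2),np.round(e,1).tolist(),m.sum(),"med",np.round(np.median(P,0),3),"z5-95",np.round(np.percentile(P[:,2],[5,50,95]),3)) if m.sum() else print(t,k["p"],e)
            break
E
```

```text
top table z -0.00014558584721735546
lid_round_large_knob 0.57 [398.2, 252.6, 34.8, 31.6] 915 med [ 0.409 -0.24   0.01 ] z5-95 [0.005 0.01  0.021]
can_round_large_rim 0.87 [281.5, 232.2, 28.8, 30.0] 775 med [0.484 0.11  0.007] z5-95 [0.001 0.007 0.064]
lid_round_small_knob 0.94 [182.2, 233.8, 23.7, 22.3] 422 med [0.48  0.411 0.01 ] z5-95 [0.004 0.01  0.044]
can_round_small_rim 0.73 [286.3, 185.1, 21.2, 20.1] 337 med [0.632 0.097 0.025] z5-95 [0.004 0.025 0.055]
lid_square_large_knob 0.65 [236.7, 259.9, 39.7, 40.7] 985 med [0.41  0.243 0.01 ] z5-95 [0.006 0.01  0.038]
can_square_large_rim 0.69 [403.6, 197.2, 37.5, 35.7] 934 med [ 0.581 -0.268  0.022] z5-95 [0.001 0.022 0.065]
lid_square_small_knob 0.96 [459.2, 222.5, 24.5, 28.4] 493 med [ 0.495 -0.428  0.01 ] z5-95 [0.    0.01  0.043]
can_square_small_rim 0.78 [354.5, 238.2, 25.3, 32.9] 404 med [ 0.463 -0.112  0.024] z5-95 [-0.     0.024  0.056]
amber_bottle 0.75 [337.9, 176.2, 18.2, 28.2] 334 med [ 0.639 -0.067  0.073] z5-95 [0.001 0.073 0.111]
orange_dish 0.63 [234.4, 198.1, 29.1, 30.2] 646 med [0.587 0.25  0.059] z5-95 [0.007 0.059 
[... 407 characters left out ...]
.1, 24.1] 377 med [0.628 0.097 0.031] z5-95 [0.004 0.031 0.056]
lid_square_large_knob 0.87 [288.2, 289.9, 39.4, 44.1] 1099 med [0.41 0.25 0.01] z5-95 [0.006 0.01  0.037]
can_square_large_rim 0.84 [349.2, 159.7, 34.7, 33.6] 767 med [ 0.58  -0.265  0.036] z5-95 [0.004 0.036 0.065]
lid_square_small_knob 0.78 [389.6, 148.4, 20.9, 14.5] 222 med [ 0.496 -0.423  0.011] z5-95 [0.006 0.011 0.043]
can_square_small_rim 0.71 [346.4, 200.8, 20.5, 21.7] 390 med [ 0.462 -0.104  0.031] z5-95 [0.004 0.031 0.055]
amber_bottle 0.54 [295.7, 178.4, 13.8, 29.5] 301 med [ 0.64  -0.057  0.066] z5-95 [0.014 0.066 0.11 ]
orange_dish 0.83 [237.1, 255.7, 28.4, 30.6] 705 med [0.583 0.269 0.053] z5-95 [0.008 0.053 0.077]
```

Emit:
apply_moves --increments '[50,0,0,-20,10,50,0,0,-20,10,50,39,-40,-3,0,50,39,-40,-3,0,50,39,-40,-3,0,50,39,-40,-3,0,50,39,-40,-3,0,50,39,-40,-3,0,50,39,-40,-3,0,50,39,-40,-3,0,50,36,-40,-3,0]'

```text
t: 2.52
eef_pos: [0.5913, -0.2728, 0.3004]
tool_rot: [0.002, 1.0, -0.011, 0.0]
contact_force: [0.7, -0.7, -0.4]
gripper_width: 0.585
```

```bash
cat >> h.py <<'E'
def look(tag):
    M,o=toolT(); c=get_calibration("wrist"); p,d=read_camera("wrist")
    cv2.imwrite(f"pics/{tag}.png",p); W=M@c["T_tool_cam"]; np.savez(tag,p=p,d=d,K=c["mtx"],W=W)
    print("vel",np.abs(o["joint_vel"]).max(),"t",o["t"]); return p,d,c["mtx"],W
def meas(tag,cam="wrist",things=T):
    "in the newest wrist picture"
    z=np.load(tag+".npz"); d,K,W=z["d"],z["K"],z["W"]; X=cloud(d,K,W)
    for t in things:
        r=outline_of(cam,t)
        if not r: print(t,"none"); continue
        k=r[0]; m=k["pixels"]&(d>0)
        np.save(f"{tag}_{t}.npy",k["pixels"])
        if m.sum()<20: continue
        e=k["extent"]
        P=X[m]; s="large" in t
        if t.startswith("lid"):
            A=P[(P[:,2]>0.006)&(P[:,2]<0.015)]; B=P[(P[:,2]>0.035)&(P[:,2]<0.05)]
        elif t.startswith("can"):
            h=.065 if s else .055
            A=P[abs(P[:,2]-h)<0.006]; B=A[:0]
        else: A=P;B=P[:0]
        out=[t,round(k["p"],2),np.round(e).astype(int).tolist(),m.sum(),len(A)]
        if len(A)>15:
            (cx,cy),(w,hh),an=cv2.minAreaRect((A[:,:2]*1000).astype(np.float32))
            (ex,ey),er=cv2.minEnclosingCircle((A[:,:2]*1000).astype(np.float32))
            out+=["rect",np.round([cx,cy,w,hh,an],1).tolist(),"circ",np.round([ex,ey,er],1).tolist(),"z",round(float(np.median(A[:,2])),4)]
        if len(B)>8: out+=["knob",np.round((B[:,:2].min(0)+B[:,:2].max(0))*500,1).tolist(),round(float(np.median(B[:,2])),4)]
        print(*out)
E
python3 - <<'E'
from h import *
look("w1"); meas("w1")
E
```

```text
vel 0.6891262669683756 t 2.525
lid_round_large_knob 0.82 [293, 279, 68, 64] 3694 3341 rect [416.5, -241.7, 99.1, 99.8, 89.4] circ [415.8, -241.3, 51.2] z 0.0087 knob [415.9, -241.2] 0.0424
can_round_large_rim 0.87 [34, 252, 67, 81] 4340 431 rect [477.0, 83.2, 40.3, 89.7, 74.3] circ [481.7, 99.9, 44.9] z 0.0625
lid_round_small_knob 0.15 [17, 131, 34, 53] 1490 271 rect [632.4, 77.5, 55.9, 22.8, 1.3] circ [632.1, 88.9, 28.0] z 0.0107 knob [628.5, 75.1] 0.0413
can_round_small_rim 0.9 [16, 132, 33, 52] 1481 33 rect [625.9, 67.8, 3.4, 19.4, 73.0] circ [626.4, 69.3, 9.7] z 0.05
lid_square_large_knob none
can_square_large_rim none
lid_square_small_knob 0.89 [431, 223, 58, 58] 2314 1838 rect [499.7, -431.1, 66.6, 66.4, 13.6] circ [499.7, -430.1, 44.9] z 0.0091 knob [500.0, -430.6] 0.0427
can_square_small_rim 0.77 [184, 259, 70, 66] 2667 544 rect [465.3, -110.2, 54.0, 55.5, 38.0] circ [466.0, -109.7, 37.6] z 0.0532
amber_bottle 0.91 [120, 113, 87, 53] 3303 3303 rect [664.4, -54.9, 91.7, 49.0, 61.8] circ [657.5, -50.3, 47.8] z 0.0744
orange_dish none
```

View pics/w1.png

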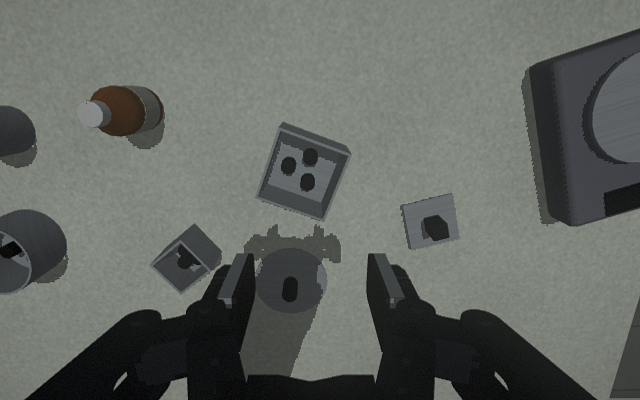

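The wrist view shows the square canister at (304,170), the small square canister at (186,258), the round lid at (291,280) and the square lid at (431,222). The arm was still moving, so I'll retake the picture at rest.

```bash
python3 - <<'E'
from h import *
look("w1c"); look("w1c"); meas("w1c",things=[T[0],T[5],T[6],T[7]])
E
```

```text
vel 0.006616026791034644 t 3.075
vel 0.004895873334795436 t 3.125
lid_round_large_knob 0.69 [292, 279, 68, 65] 3676 3337 rect [415.9, -242.9, 97.9, 101.3, 87.7] circ [415.5, -241.8, 51.1] z 0.0087 knob [415.6, -241.4] 0.0425
can_square_large_rim 0.82 [301, 170, 96, 96] 6188 955 rect [579.2, -263.7, 83.9, 84.6, 68.3] circ [580.0, -263.7, 58.4] z 0.0639
lid_square_small_knob 0.82 [429, 218, 55, 60] 2433 1909 rect [499.8, -430.9, 66.9, 66.5, 13.7] circ [500.1, -430.5, 45.6] z 0.0091 knob [499.8, -430.5] 0.0428
can_square_small_rim 0.79 [186, 257, 72, 67] 2716 566 rect [465.0, -110.2, 54.3, 55.8, 37.9] circ [465.7, -110.8, 37.3] z 0.0532
```

```bash
cat >> h.py <<'E'
def go(x,y,z,a=None):
    "remaining: roll first, then tool-frame deltas in mm after that roll; and without roll"
    M,o=toolT(); a0=np.degrees(np.arctan2(M[1,0],M[0,0])); 
    print("pos",np.round(M[:3,3]*1000,1),"a",round(a0,2),"tilt",np.round(np.degrees(M[:2,2]),2),"grip",round(o["gripper_width"]*85.4,1),"F",np.round(o["contact_force"],1),"t",o["t"])
    D=np.array([x,y,z])-M[:3,3]*1000
    a1=a0 if a is None else a
    for aa in ([a0] if a is None else [a0,a1]):
        r=np.radians(aa); print("a=%.1f"%aa,"dtool",np.round([D[0]*np.cos(r)+D[1]*np.sin(r),D[0]*np.sin(r)-D[1]*np.cos(r),-D[2]],1))
    if a is not None: print("roll",round(a0-a1,2))
E
python3 -c "
from h import *
go(499.8,-430.5,150,13.7)"
```

```text
pos [ 590.  -274.3  300.1] a -1.23 tilt [ 0.01 -0.21] grip 50.3 F [-0.5 -0.5  0.9] t 3.375
a=-1.2 dtool [-86.8 158.1 150.1]
a=13.7 dtool [-124.6  130.4  150.1]
roll -14.93
```

Emit:
apply_moves --increments '[50,0,0,0,-7.5,50,0,0,0,-7.5,50,-25,26,30,0,50,-25,26,30,0,50,-25,26,30,0,50,-25,26,30,0,50,-25,26,30,0,50,0,0,0,0,50,0,0,0,0]'

```text
t: 4.5
eef_pos: [0.5016, -0.4349, 0.1473]
tool_rot: [0.002, 0.992, 0.126, 0.002]
contact_force: [1.3, -0.2, 1.0]
gripper_width: 0.584
```

```bash
python3 -c "
from h import *
look('w2'); meas('w2',things=[T[6]]); go(499.8,-430.5,80,13.7)"
```

```text
vel 0.017494417104782875 t 4.5
lid_square_small_knob 0.6 [304, 189, 80, 81] 6213 5154 rect [499.5, -430.9, 66.4, 66.0, 13.7] circ [499.5, -430.5, 45.7] z 0.009 knob [500.0, -430.8] 0.0428
pos [ 501.5 -434.9  147.6] a 14.52 tilt [ 0.26 -0.25] grip 49.7 F [0.4 0.5 0.4] t 4.6
a=14.5 dtool [-0.6 -4.7 67.6]
a=13.7 dtool [-0.6 -4.7 67.6]
roll 0.82
```

View pics/w2.png

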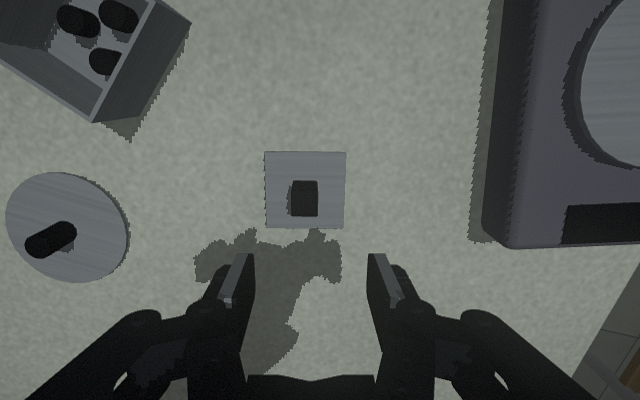

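Emit:
apply_moves --increments '[50,-1,-4.7,40,0.8,50,0,0,40,0,50,0,0,30,0,50,0,0,0,0]'

```text
t: 5.1
eef_pos: [0.5074, -0.4285, 0.0404]
tool_rot: [0.005, 0.992, 0.123, 0.007]
contact_force: [-1.4, 0.6, 1.1]
gripper_width: 0.586
```

```bash
python3 -c "
from h import *
go(499.7,-430.7,15,13.7)"
```

```text
pos [ 507.4 -428.5   40.4] a 14.12 tilt [ 0.81 -0.46] grip 50.0 F [-1.4  0.6  1.1] t 5.1
a=14.1 dtool [-8.   0.3 25.4]
a=13.7 dtool [-8.   0.4 25.4]
roll 0.42
```

Emit:
apply_moves --increments '[50,-8,0,10,0.4,50,0,0,0,0,50,0,0,0,0]'

```text
t: 5.48
eef_pos: [0.5022, -0.4316, 0.0341]
tool_rot: [0.007, 0.993, 0.12, 0.009]
contact_force: [1.2, 0.1, 0.1]
gripper_width: 0.586
```

```bash
python3 -c "
from h import *
go(499.7,-430.7,15,13.7)"
```

```text
pos [ 502.2 -431.6   34.1] a 13.76 tilt [ 1.13 -0.67] grip 50.0 F [1.2 0.1 0.1] t 5.475
a=13.8 dtool [-2.2 -1.4 19.1]
a=13.7 dtool [-2.3 -1.4 19.1]
roll 0.06
```

Emit:
apply_moves --increments '[50,-2,-1,20,0]'

```text
t: 5.6
eef_pos: [0.5021, -0.4326, 0.0157]
tool_rot: [0.009, 0.993, 0.12, 0.011]
contact_force: [0.3, 0.1, -1.0]
gripper_width: 0.585
```

```bash
cat >> h.py <<'E'
def settle(n=4):
    for _ in range(n): read_camera("wrist")
E
python3 -c "
from h import *
go(499.7,-430.7,15,13.7);settle();go(499.7,-430.7,15,13.7);"
```

```text
pos [ 502.1 -432.6   15.7] a 13.76 tilt [ 1.36 -0.84] grip 49.9 F [ 0.3  0.1 -1. ] t 5.6
a=13.8 dtool [-1.9 -2.4  0.7]
a=13.7 dtool [-1.9 -2.4  0.7]
roll 0.06
pos [ 499.8 -430.8   13.1] a 13.77 tilt [ 1.04 -0.6 ] grip 50.1 F [0.9 0.3 0.6] t 5.8
a=13.8 dtool [-0.1 -0.1 -1.9]
a=13.7 dtool [-0.1 -0.1 -1.9]
roll 0.07
```

Emit:
apply_moves --increments '[0,0,0,-2,0]' --squeeze 40

```text
t: 5.92
eef_pos: [0.4998, -0.4308, 0.015]
tool_rot: [0.006, 0.993, 0.12, 0.008]
contact_force: [-0.6, -0.4, 0.1]
gripper_width: 0.387
```

```bash
python3 -c "
from h import *
for i in range(5):
  settle(2);go(499.7,-430.7,15,13.7)"
```

```text
pos [ 500.  -431.    15.5] a 13.77 tilt [ 1.07 -0.63] grip 19.4 F [-1.6  1.4  4.3] t 6.025
a=13.8 dtool [-0.3 -0.4  0.5]
a=13.7 dtool [-0.3 -0.4  0.5]
roll 0.07
pos [ 500.1 -431.    15.6] a 13.77 tilt [ 1.08 -0.63] grip 19.4 F [-0.5 -0.1  1.2] t 6.125
a=13.8 dtool [-0.3 -0.4  0.6]
a=13.7 dtool [-0.3 -0.4  0.6]
roll 0.07
pos [ 500.1 -431.    15.5] a 13.76 tilt [ 1.08 -0.64] grip 19.4 F [-0.7  0.3  2.9] t 6.225
a=13.8 dtool [-0.3 -0.4  0.5]
a=13.7 dtool [-0.3 -0.4  0.5]
roll 0.06
pos [ 500.1 -431.    15.5] a 13.77 tilt [ 1.08 -0.63] grip 19.7 F [ 0.5 -0.4  3.5] t 6.325
a=13.8 dtool [-0.3 -0.4  0.5]
a=13.7 dtool [-0.3 -0.4  0.5]
roll 0.07
pos [ 500.1 -431.    15.5] a 13.77 tilt [ 1.07 -0.63] grip 19.3 F [-0.9  0.3  4.3] t 6.425
a=13.8 dtool [-0.3 -0.4  0.5]
a=13.7 dtool [-0.3 -0.4  0.5]
roll 0.07
```

Emit:
apply_moves --increments '[0,0,0,-30,0,0,0,0,-45,-8,0,0,0,-45,-8,0,0,0,0,-8]'

```text
t: 6.92
eef_pos: [0.4965, -0.4284, 0.1363]
tool_rot: [0.006, 0.944, 0.33, 0.005]
contact_force: [0.5, 1.0, -1.7]
gripper_width: 0.224
```

```bash
python3 -c "
from h import *
settle(3);go(465.3,-110.4,120,37.9)"
```

```text
pos [ 494.1 -426.8  132. ] a 38.1 tilt [ 0.49 -0.21] grip 19.3 F [ 0.1  0.1 -1.8] t 7.075
a=38.1 dtool [ 172.5 -266.7   12. ]
a=37.9 dtool [ 171.6 -267.3   12. ]
roll 0.2
```

Emit:
apply_moves --increments '[0,15,-44.5,0,0,0,15,-44.5,0,0,0,15,-44.5,0,0,0,15,-44.5,0,0,0,15,-44.5,0,0,0,15,-44.5,0,0]'

```text
t: 7.82
eef_pos: [0.3969, -0.154, 0.1243]
tool_rot: [-0.0, 0.95, 0.314, 0.0]
contact_force: [0.8, 0.1, -0.4]
gripper_width: 0.227
```

```bash
python3 -c "
from h import *
settle(5);look('w3'); meas('w3',things=[T[7]]); go(465.3,-110.4,95,37.9)"
```

```text
vel 0.018485834368414444 t 8.075
can_square_small_rim 0.58 [569, 94, 143, 185] 18211 2633 rect [564.4, -257.7, 84.9, 55.4, 68.3] circ [564.4, -257.4, 50.0] z 0.0551
pos [ 398.4 -156.7  124.9] a 36.63 tilt [ 0.11 -0.  ] grip 19.4 F [ 0.1  0.4 -1.6] t 8.175
a=36.6 dtool [81.3  2.8 29.9]
a=37.9 dtool [81.2  4.6 29.9]
roll -1.27
```

View pics/w3.png

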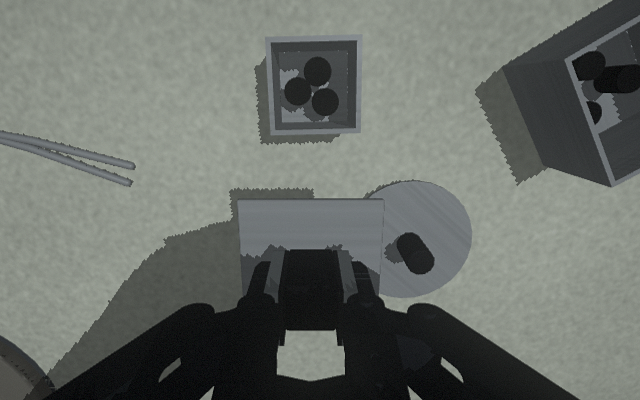

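The small square canister is at cols 267–362, rows 36–135. The network picked the other canister, so I'll fit the rim from depth around those pixels.

```bash
cat >> h.py <<'E'
def reg(tag,x,y,r,zlo,zhi):
    "fit of depth points within r (mm) of x,y between heights (mm)"
    z=np.load(tag+".npz"); X=cloud(z["d"],z["K"],z["W"])*1000; P=X[z["d"]>0]
    P=P[(np.hypot(P[:,0]-x,P[:,1]-y)<r)&(P[:,2]>zlo)&(P[:,2]<zhi)]
    A=P[:,:2].astype(np.float32)
    (cx,cy),(w,h),an=cv2.minAreaRect(A); (ex,ey),er=cv2.minEnclosingCircle(A)
    print(len(A),"rect",np.round([cx,cy,w,h,an],1),"circ",np.round([ex,ey,er],1),"z",round(float(np.median(P[:,2])),1))
E
python3 -c "
from h import *
reg('w3',465,-110,45,50,58)
reg('w3',398,-157,60,105,119)
reg('w1c',465,-110,45,50,58)
reg('w1c',580,-264,65,60,68)"
```

```text
2223 rect [ 464.4 -109.9   54.3   54.2   37.9] circ [ 464.5 -110.    37.6] z 54.1
7290 rect [ 405.  -150.9   48.5   66.4   36.5] circ [ 404.8 -151.2   40.4] z 118.3
537 rect [ 465.  -110.2   54.3   55.7   37.8] circ [ 465.2 -110.3   37.9] z 53.3
935 rect [ 579.2 -263.7   83.9   84.6   68.3] circ [ 579.8 -263.6   58.5] z 63.9
```

Emit:
apply_moves --increments '[0,0,1.8,10,-1.3,0,40,0,5,0,0,41,2,5,0]'

```text
t: 8.55
eef_pos: [0.4644, -0.1145, 0.1026]
tool_rot: [0.001, 0.947, 0.321, -0.0]
contact_force: [0.8, -0.5, -0.8]
gripper_width: 0.23
```

```bash
python3 -c "
from h import *
settle(5);go(464.4,-109.9,65,37.9)"
```

```text
pos [ 462.9 -114.6  102.7] a 37.5 tilt [-0.08 -0.09] grip 19.7 F [ 0.3  0.6 -1.3] t 8.8
a=37.5 dtool [ 4.1 -2.9 37.7]
a=37.9 dtool [ 4.1 -2.8 37.7]
roll -0.4
```

Emit:
apply_moves --increments '[0,4,-3,24,-0.4]'

```text
t: 8.93
eef_pos: [0.4646, -0.1117, 0.0793]
tool_rot: [0.002, 0.946, 0.324, 0.0]
contact_force: [0.1, 0.1, -0.7]
gripper_width: 0.224
```

```bash
python3 -c "
from h import *
settle(4);go(464.4,-109.9,65,37.9)"
```

```text
pos [ 463.3 -110.7   78.6] a 37.83 tilt [-0.17 -0.09] grip 19.5 F [ 0.4 -0.3  0.6] t 9.125
a=37.8 dtool [ 1.4  0.1 13.6]
a=37.9 dtool [ 1.4  0.1 13.6]
roll -0.07
```

Emit:
apply_moves --increments '[0,1.2,0,8,0,0,0,0,4,0]'

```text
t: 9.38
eef_pos: [0.4648, -0.1111, 0.0674]
tool_rot: [0.001, 0.946, 0.323, -0.001]
contact_force: [0.3, 0.8, -0.9]
gripper_width: 0.223
```

```bash
python3 -c "
from h import *
settle(4);go(464.4,-109.9,64.5,37.9)"
```

```text
pos [ 464.9 -110.8   67.6] a 37.76 tilt [-0.04 -0.13] grip 19.1 F [ 0.7  0.2 -0.7] t 9.575
a=37.8 dtool [ 0.1 -1.   3.1]
a=37.9 dtool [ 0.1 -1.   3.1]
roll -0.14
```

Emit:
apply_moves --increments '[0,0,-1,3.2,0]'

```text
t: 9.7
eef_pos: [0.4647, -0.1101, 0.0646]
tool_rot: [0.001, 0.946, 0.324, -0.0]
contact_force: [-0.8, -1.2, 3.5]
gripper_width: 0.225
```

```bash
python3 -c "
from h import *
settle(4);go(464.4,-109.9,64.5,37.9)"
```

```text
pos [ 464.7 -110.1   64.6] a 37.76 tilt [ 0.01 -0.15] grip 19.5 F [-0.  -0.7  2.6] t 9.9
a=37.8 dtool [-0.1 -0.3  0.1]
a=37.9 dtool [-0.1 -0.3  0.1]
roll -0.14
```

Contact at about 3 N, at the height I expected. Releasing: open, then lift straight up.

Emit:
apply_moves --increments '[50,0,0,0,0,50,0,0,0,0,50,0,0,-25,0,50,0,0,-45,0,50,0,0,-50,0,50,0,0,-50,0]'

```text
t: 10.65
eef_pos: [0.4612, -0.1087, 0.2348]
tool_rot: [-0.002, 0.946, 0.324, -0.005]
contact_force: [0.9, 0.1, 0.0]
gripper_width: 0.583
```

```bash
python3 -c "
from h import *
settle(3);look('w4'); go(415.6,-241.6,120,0);reg('w4',465,-110,48,60,72);reg('w4',415.6,-241.6,60,6,14)"
```

```text
vel 0.06229794359691922 t 10.8
pos [ 462.1 -109.   234.1] a 37.81 tilt [-0.47 -0.03] grip 49.8 F [-0.6 -0.  -2.1] t 10.85
a=37.8 dtool [-118.    76.3  114.1]
a=0.0 dtool [-46.5 132.6 114.1]
roll 37.81
72 rect [ 463.9 -108.1   61.3   60.    36.8] circ [ 466.1 -106.1   40.6] z 63.9
3685 rect [ 416.9 -236.2   90.9  100.8   66.6] circ [ 414.9 -241.    51.2] z 9.2
```

View pics/w4.png

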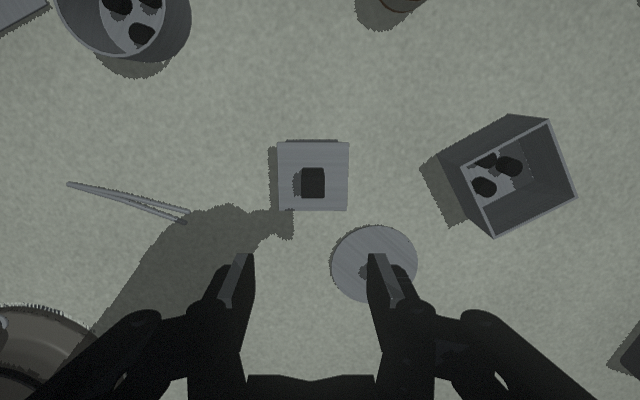

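```bash
python3 -c "
from h import *
reg('w4',465,-110,50,55,61);reg('w4',465,-110,50,84,98)
z=np.load('w4.npz');X=cloud(z['d'],z['K'],z['W'])*1000;P=X[(np.hypot(X[...,0]-464,X[...,1]+110)<46)&(X[...,2]>54)&(X[...,2]<65)]
A=np.c_[P[:,:2],np.ones(len(P))];s=np.linalg.lstsq(A,P[:,2],rcond=None)[0];print('tilt deg',np.degrees(s[:2]))
reg('w4',580,-264,65,60,68)"
```

```text
4139 rect [ 464.4 -110.8   66.2   66.2   37.7] circ [ 464.4 -110.9   46.1] z 58.1
573 rect [ 464.8 -110.4   19.7   19.6   37.9] circ [ 464.7 -110.5   13.2] z 92.0
tilt deg [ 0.13585577 -0.00402448]
1832 rect [ 579.1 -263.6   85.5   85.5   68.3] circ [ 578.8 -263.2   59.2] z 64.0
```

Emit:
apply_moves --increments '[50,-30,19,15,0,50,-30,19,33,0,50,-29,19,33,0,50,-29,19,33,0]'

```text
t: 11.35
eef_pos: [0.4129, -0.2411, 0.1144]
tool_rot: [-0.002, 0.945, 0.328, -0.005]
contact_force: [0.3, -1.5, -0.1]
gripper_width: 0.584
```

```bash
python3 -c "
from h import *
settle(4);look('w5');reg('w5',415.6,-241.6,60,5,14);reg('w5',415.6,-241.6,20,36,50);go(415.6,-241.6,40)"
```

```text
vel 0.03296810324410586 t 11.55
13105 rect [ 415.  -241.3  101.2  101.    55.8] circ [ 414.8 -241.2   51. ] z 9.1
739 rect [ 415.1 -241.2   19.1   19.3   10. ] circ [ 415.  -241.2    9.9] z 42.9
pos [ 414.2 -239.8  116.1] a 38.26 tilt [-0.56  0.11] grip 50.2 F [-0.1  0.5  0.6] t 11.6
a=38.3 dtool [-0.   2.3 76.1]
```

Emit:
apply_moves --increments '[50,0,1.6,36,0,50,0,0,36,0]'

```text
t: 11.85
eef_pos: [0.4197, -0.2401, 0.0464]
tool_rot: [0.001, 0.944, 0.329, -0.0]
contact_force: [-0.3, -0.1, -0.1]
gripper_width: 0.584
```

```bash
python3 -c "
from h import *
settle(4);go(415,-241.2,15)"
```

```text
pos [ 418.7 -240.    46.8] a 38.45 tilt [-0.18 -0.01] grip 50.1 F [ 0.1 -0.3  0.9] t 12.05
a=38.5 dtool [-3.6 -1.4 31.8]
```

Emit:
apply_moves --increments '[50,-3.6,-1.4,31,0]'

```text
t: 12.18
eef_pos: [0.4186, -0.2421, 0.0188]
tool_rot: [0.002, 0.944, 0.33, 0.001]
contact_force: [0.4, 0.2, 0.2]
gripper_width: 0.582
```

```bash
python3 -c "
from h import *
settle(4);go(415,-241.2,15)"
```

```text
pos [ 415.7 -241.2   17.2] a 38.47 tilt [-0.12 -0.04] grip 50.0 F [0.7 0.  0.4] t 12.375
a=38.5 dtool [-0.5 -0.4  2.2]
```

Emit:
apply_moves --increments '[0,-0.5,-0.4,2,0]' --squeeze 45

```text
t: 12.5
eef_pos: [0.4163, -0.2416, 0.0167]
tool_rot: [0.001, 0.944, 0.329, -0.0]
contact_force: [-0.0, 0.0, 1.2]
gripper_width: 0.381
```

```bash
python3 -c "
from h import *
settle(5);go(480,108,140)"
```

```text
pos [ 415.9 -241.5   16.4] a 38.47 tilt [-0.03 -0.09] grip 18.8 F [0.3 0.8 8.3] t 12.75
a=38.5 dtool [ 267.6 -233.8 -123.6]
```

Emit:
apply_moves --increments '[0,0,0,-20,0,0,0,0,-40,-10,0,0,0,-40,-10,0,0,0,-30,-10,0,0,0,-10,-10,0,0,0,0,-10]'

```text
t: 13.5
eef_pos: [0.4155, -0.2412, 0.1637]
tool_rot: [0.001, 0.707, 0.707, -0.002]
contact_force: [-0.5, 0.4, -2.0]
gripper_width: 0.22
```

```bash
python3 -c "
from h import *
settle(3);go(480,-20,150)"
```

```text
pos [ 414.9 -241.   162.5] a 89.53 tilt [-0.1  -0.17] grip 18.2 F [ 0.5  0.1 -1.6] t 13.65
a=89.5 dtool [221.5  63.3  12.5]
```

Emit:
apply_moves --increments '[0,44,13,0,0,0,44,13,0,0,0,44,13,0,0,0,44,13,0,0,0,44,13,0,0]'

```text
t: 14.28
eef_pos: [0.4839, -0.0207, 0.1605]
tool_rot: [-0.0, 0.721, 0.693, -0.003]
contact_force: [0.7, -0.5, -1.4]
gripper_width: 0.219
```

```bash
python3 -c "
from h import *
settle(4);look('w6');reg('w6',484,105,65,60,68);reg('w6',632,95,50,50,58);go(480,105,130)"
```

```text
vel 0.03457533085738473 t 14.475
1165 rect [481.9  85.8  44.8  89.   88.2] circ [482.5 104.6  44.5] z 63.9
1180 rect [630.7  86.1  37.4  59.3  88. ] circ [631.1  96.6  29.7] z 53.8
pos [483.4 -22.5 160.3] a 87.83 tilt [-0.31 -0.26] grip 18.6 F [-0.1 -0.3 -2.9] t 14.525
a=87.8 dtool [127.3  -8.2  30.3]
```

View pics/w6.png

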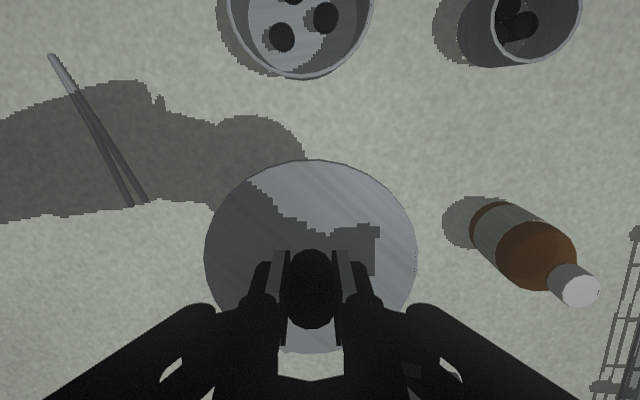

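Emit:
apply_moves --increments '[0,35,0,0,0]'

```text
t: 14.65
eef_pos: [0.4841, 0.0084, 0.1595]
tool_rot: [0.0, 0.724, 0.69, -0.005]
contact_force: [-0.1, 0.2, -1.6]
gripper_width: 0.217
```

```bash
python3 -c "
from h import *
settle(4);look('w7');reg('w7',483,105,55,60,68);reg('w7',632,95,50,50,58);go(482,105,130)
z=np.load('w7.npz');X=cloud(z['d'],z['K'],z['W'])*1000;M=toolT()[0];c=M[:3,3]*1000
P=X[(np.hypot(X[...,0]-c[0],X[...,1]-c[1])<70)&(abs(X[...,2]-(c[2]-7))<4)];(a,b),r=cv2.minEnclosingCircle(P[:,:2].astype(np.float32));print('held',a-c[0],b-c[1],r)
A=np.c_[P[:,:2],np.ones(len(P))];s=np.linalg.lstsq(A,P[:,2],rcond=None)[0];print('tilt deg',np.degrees(s[:2]),np.median(P[:,2])-c[2])
P=X[(np.hypot(X[...,0]-483,X[...,1]-105)<60)&(X[...,2]>60)&(X[...,2]<68)]
from scipy.optimize import least_squares
f=least_squares(lambda q:np.hypot(P[:,0]-q[0],P[:,1]-q[1])-43.5,[483,105],loss='soft_l1');print('can fit',f.x)
"
```

```text
vel 0.01688628157154835 t 14.85
1860 rect [482.1 102.1  76.9  89.5  87.6] circ [482.4 108.3  45. ] z 63.9
1796 rect [631.1  96.2  57.2  58.3  80.9] circ [631.4  96.   29.7] z 53.9
pos [484.3  10.8 159.9] a 87.67 tilt [-0.36 -0.32] grip 18.3 F [-0.8 -0.4 -2. ] t 14.9
a=87.7 dtool [94.1 -6.1 29.9]
held 0.51434511747334 -1.2116829752790554 51.41639709472656
tilt deg [-0.3231267  -0.34049765] -7.217266872845244
can fit [482.72640345 108.45843598]
```

Emit:
apply_moves --increments '[0,33,-2,5,0,0,33,-2,20,0,0,33,-2,20,0]'

```text
t: 15.28
eef_pos: [0.4846, 0.1027, 0.114]
tool_rot: [0.002, 0.727, 0.686, -0.005]
contact_force: [0.1, 0.5, -0.3]
gripper_width: 0.219
```

```bash
python3 -c "
from h import *
settle(5);go(482.2,109,75.4)"
```

```text
pos [484.4 102.5 114.5] a 86.79 tilt [-0.25 -0.55] grip 18.8 F [-0.2  0.  -1.8] t 15.525
a=86.8 dtool [ 6.4 -2.6 39.1]
```

Emit:
apply_moves --increments '[0,6.4,-2.6,23,0]'

```text
t: 15.65
eef_pos: [0.4844, 0.1068, 0.0929]
tool_rot: [0.004, 0.728, 0.685, -0.003]
contact_force: [0.9, -0.0, -1.7]
gripper_width: 0.217
```

```bash
python3 -c "
from h import *
settle(4);go(482.2,109,75.4)"
```

```text
pos [482.3 107.4  91.8] a 86.68 tilt [-0.25 -0.58] grip 18.5 F [ 0.7 -0.1 -1.2] t 15.85
a=86.7 dtool [ 1.6 -0.2 16.4]
```

Emit:
apply_moves --increments '[0,1.6,0,8,0,0,0,0,6,0]'

```text
t: 16.1
eef_pos: [0.484, 0.108, 0.0789]
tool_rot: [0.003, 0.728, 0.686, -0.004]
contact_force: [0.1, 0.5, -1.7]
gripper_width: 0.218
```

```bash
python3 -c "
from h import *
settle(4);go(482.2,109,75.4)"
```

```text
pos [483.6 108.3  78.8] a 86.6 tilt [-0.11 -0.58] grip 18.9 F [-0.6  1.4 -1.4] t 16.3
a=86.6 dtool [ 0.6 -1.5  3.4]
```

Emit:
apply_moves --increments '[0,0.6,-1.2,3.3,0]'

```text
t: 16.42
eef_pos: [0.4828, 0.1091, 0.0757]
tool_rot: [0.003, 0.728, 0.686, -0.004]
contact_force: [0.4, 0.2, 0.5]
gripper_width: 0.218
```

```bash
python3 -c "
from h import *
settle(4);go(482.2,109,75.4)"
```

```text
pos [482.6 109.2  75.6] a 86.61 tilt [-0.09 -0.56] grip 18.6 F [-0.5 -0.5  0.2] t 16.625
a=86.6 dtool [-0.2 -0.4  0.2]
```

Emit:
apply_moves --increments '[0,0,0,0.8,0]'

```text
t: 16.75
eef_pos: [0.4827, 0.1091, 0.0753]
tool_rot: [0.003, 0.728, 0.686, -0.004]
contact_force: [-3.5, -2.0, 11.7]
gripper_width: 0.218
```

```bash
python3 -c "
from h import *
settle(3);go(482.2,109,75.4)"
```

```text
pos [482.7 109.1  75.4] a 86.6 tilt [-0.08 -0.59] grip 18.4 F [-2.2 -1.6  6.6] t 16.9
a=86.6 dtool [-0.1 -0.5 -0. ]
```

Emit:
apply_moves --increments '[50,0,0,0,0,50,0,0,0,0,50,0,0,-25,0,50,0,0,-45,0,50,0,0,-50,0,50,0,0,-50,0]'

```text
t: 17.65
eef_pos: [0.4801, 0.1101, 0.2459]
tool_rot: [0.0, 0.727, 0.686, -0.008]
contact_force: [1.0, 0.2, -0.5]
gripper_width: 0.582
```

```bash
python3 -c "
from h import *
settle(4);look('w8');reg('w8',482,108,60,65,71);reg('w8',482,108,20,92,107);reg('w8',632,95,50,50,58);reg('w8',414,248,75,5,13);reg('w8',414,248,20,38,49);reg('w8',484,415,50,5,13);go(414,248,130)
z=np.load('w8.npz');X=cloud(z['d'],z['K'],z['W'])*1000
P=X[(np.hypot(X[...,0]-482,X[...,1]-108)<60)&(abs(X[...,2]-68)<4)]
A=np.c_[P[:,:2],np.ones(len(P))];s=np.linalg.lstsq(A,P[:,2],rcond=None)[0];print('tilt deg',np.degrees(s[:2]))
"
```

```text
vel 0.03920990329951821 t 17.85
8412 rect [483.9 107.7 100.9 100.8  62.7] circ [484.  107.7  50.9] z 68.2
462 rect [484.  107.8  19.5  18.8  85.9] circ [484.  107.8  10. ] z 102.1
734 rect [630.8  96.5  57.3  57.3  13.9] circ [631.1  96.4  29.6] z 53.9
7481 rect [414.3 245.6  95.7  96.3  61.9] circ [414.5 245.3  67.2] z 9.0
582 rect [414.4 245.7  19.8  20.9  62.7] circ [414.6 245.7  13.3] z 42.8
0 rect [0. 0. 0. 0. 0.] circ [0. 0. 0.] z nan
pos [480.2 109.9 244. ] a 86.65 tilt [-0.63 -0.68] grip 49.8 F [ 0.3 -1.2 -0.3] t 17.9
a=86.7 dtool [134.  -74.2 114. ]
tilt deg [ 0.07828472 -0.08763141]
  return _methods._mean(a, axis=axis, dtype=dtype,
  ret = ret.dtype.type(ret / rcount)
```

View pics/w8.png

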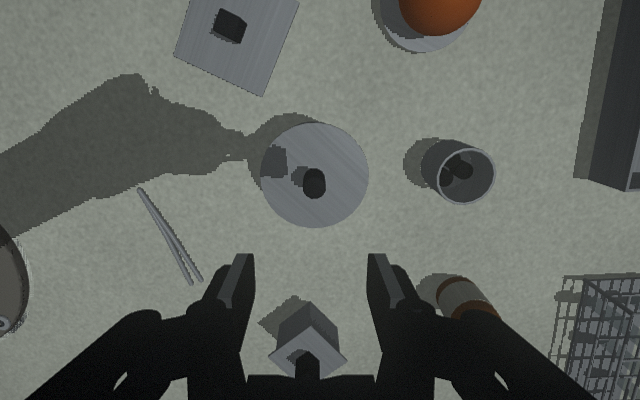

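Emit:
apply_moves --increments '[50,0,0,0,8.3,50,0,0,0,8.3,50,0,0,0,8.2,50,22,-30.5,20,0,50,22,-30.5,30,0,50,22,-30.5,30,0,50,22,-30.5,30,0]'

```text
t: 18.77
eef_pos: [0.4081, 0.2418, 0.1203]
tool_rot: [0.0, 0.863, 0.504, -0.016]
contact_force: [-0.1, 0.6, 0.2]
gripper_width: 0.585
```

```bash
python3 -c "
from h import *
settle(5);look('w9');reg('w9',414,246,75,5,13);reg('w9',414,246,20,38,49);go(414.4,245.7,15,61.9)"
```

```text
vel 0.02230568487050717 t 19.025
14529 rect [414.1 245.6  96.5  96.3  61.8] circ [414.  245.4  67.2] z 9.2
899 rect [414.  246.1  20.7  19.5  60.7] circ [414.2 245.9  13.4] z 43.1
pos [410.  240.7 122.4] a 60.55 tilt [-1.45 -0.95] grip 50.0 F [-0.1 -0.4 -0.1] t 19.075
a=60.6 dtool [  6.5   1.4 107.4]
a=61.9 dtool [  6.5   1.5 107.4]
roll -1.35
```

Emit:
apply_moves --increments '[50,4,1.4,38,-1.3,50,0,0,38,0]'

```text
t: 19.32
eef_pos: [0.4166, 0.2417, 0.0482]
tool_rot: [0.001, 0.859, 0.512, -0.01]
contact_force: [0.1, -0.2, -1.2]
gripper_width: 0.585
```

```bash
python3 -c "
from h import *
settle(4);go(414.1,245.7,15,61.8)"
```

```text
pos [415.2 242.   48.8] a 61.63 tilt [-1.1  -0.82] grip 50.1 F [ 0.1 -0.3  0.1] t 19.525
a=61.6 dtool [ 2.8 -2.7 33.8]
a=61.8 dtool [ 2.8 -2.7 33.8]
roll -0.17
```

Emit:
apply_moves --increments '[50,1.5,-2.7,8,-0.2,50,0,0,8,0,50,0,0,8,0,50,0,0,6,0]'

```text
t: 20.02
eef_pos: [0.4158, 0.2454, 0.0209]
tool_rot: [0.001, 0.858, 0.513, -0.008]
contact_force: [0.0, 0.5, 0.5]
gripper_width: 0.587
```

```bash
python3 -c "
from h import *
settle(4);go(414.1,245.7,15,61.8)"
```

```text
pos [415.7 245.4  21.1] a 61.75 tilt [-0.75 -0.64] grip 50.1 F [-1.2 -0.8  0.6] t 20.225
a=61.8 dtool [-0.5 -1.5  6.1]
a=61.8 dtool [-0.5 -1.5  6.1]
roll -0.05
```

Emit:
apply_moves --increments '[50,-0.5,-1.5,5.5,0]'

```text
t: 20.35
eef_pos: [0.4145, 0.246, 0.0159]
tool_rot: [0.001, 0.858, 0.513, -0.008]
contact_force: [0.5, 0.4, -0.6]
gripper_width: 0.586
```

Emit:
apply_moves --increments '[0,0,0,0,0]' --squeeze 45

```text
t: 20.48
eef_pos: [0.4141, 0.2458, 0.0155]
tool_rot: [0.001, 0.858, 0.513, -0.008]
contact_force: [-0.1, -0.7, -1.1]
gripper_width: 0.386
```

```bash
python3 -c "
from h import *
settle(5);go(579.2,-263.7,150,68.3)"
```

```text
pos [414.5 246.   16. ] a 61.75 tilt [-0.68 -0.6 ] grip 19.3 F [-1.5  0.2  1.6] t 20.725
a=61.7 dtool [-371.   386.4 -134. ]
a=68.3 dtool [-412.7  341.5 -134. ]
roll -6.55
```

Emit:
apply_moves --increments '[0,0,0,-20,0,0,0,0,-45,0,0,0,0,-45,-3.3,0,0,0,-40,-3.3]'

```text
t: 21.22
eef_pos: [0.414, 0.2457, 0.1666]
tool_rot: [0.001, 0.826, 0.563, -0.012]
contact_force: [1.3, 0.2, -1.8]
gripper_width: 0.225
```

```bash
python3 -c "
from h import *
settle(3);go(579.2,-263.7,150,68.3)"
```

```text
pos [415.4 246.5 166.9] a 68.41 tilt [-0.9  -0.73] grip 19.3 F [ 0.6  0.1 -2.6] t 21.375
a=68.4 dtool [-414.1  340.1   16.9]
a=68.3 dtool [-413.4  340.9   16.9]
roll 0.11
```

Emit:
apply_moves --increments '[0,-41,34,0,0,0,-41,34,0,0,0,-41,34,0,0,0,-41,34,0,0,0,-41,34,0,0,0,-41,34,0,0,0,-41,34,0,0,0,-41,34,0,0,0,-41,34,0,0]'

```text
t: 22.5
eef_pos: [0.5594, -0.2194, 0.1542]
tool_rot: [-0.006, 0.826, 0.564, -0.018]
contact_force: [1.0, 0.6, -1.2]
gripper_width: 0.225
```

```bash
python3 -c "
from h import *
settle(4);look('w10');reg('w10',579,-264,65,60,68);go(579.2,-263.7,130,68.3)"
```

```text
vel 0.0414312334700949 t 22.7
652 rect [ 616.  -278.2   84.7    4.9   69. ] circ [ 615.4 -278.    42.4] z 64.1
pos [ 559.1 -217.2  154.5] a 68.72 tilt [-2.09 -0.58] grip 18.9 F [ 0.2  0.1 -2.4] t 22.75
a=68.7 dtool [-36.1  35.6  24.5]
a=68.3 dtool [-35.8  35.9  24.5]
roll 0.42
```

View pics/w10.png

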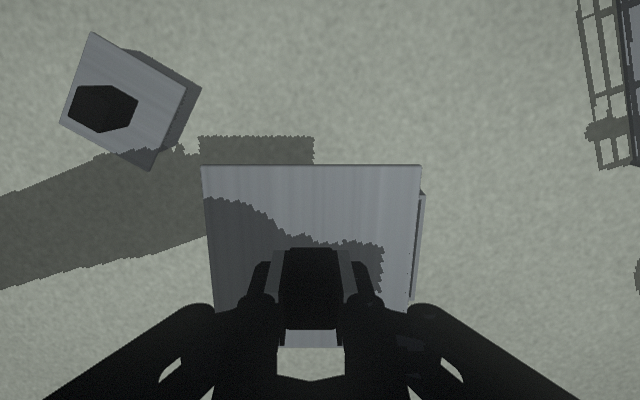

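Emit:
apply_moves --increments '[0,-18,18,8,0.4,0,-18,18,8,0,0,0,0,8,0]'

```text
t: 23.12
eef_pos: [0.5795, -0.2636, 0.1281]
tool_rot: [-0.006, 0.826, 0.563, -0.018]
contact_force: [-0.3, 0.1, -0.8]
gripper_width: 0.23
```

```bash
python3 -c "
from h import *
settle(4);go(579.2,-263.7,75,68.3)"
```

```text
pos [ 579.1 -260.1  128.8] a 68.76 tilt [-2.17 -0.47] grip 19.3 F [-0.6  0.6 -1.5] t 23.325
a=68.8 dtool [-3.3  1.4 53.8]
a=68.3 dtool [-3.3  1.4 53.8]
roll 0.46
```

Emit:
apply_moves --increments '[0,-3.3,1.4,7,0.5,0,0,0,7,0,0,0,0,7,0,0,0,0,7,0]'

```text
t: 23.82
eef_pos: [0.5787, -0.263, 0.1004]
tool_rot: [-0.007, 0.827, 0.561, -0.017]
contact_force: [-1.0, 0.1, -1.9]
gripper_width: 0.227
```

```bash
python3 -c "
from h import *
settle(4);go(579.2,-263.7,75,68.3)"
```

```text
pos [ 578.8 -263.   100.8] a 68.33 tilt [-2.07 -0.49] grip 19.1 F [ 0.4  1.2 -1.3] t 24.025
a=68.3 dtool [-0.5  0.6 25.8]
a=68.3 dtool [-0.5  0.6 25.8]
roll 0.03
```

```bash
cat >> h.py <<'E'
def held(tag):
    z=np.load(tag+".npz");X=cloud(z['d'],z['K'],z['W'])*1000;c=toolT()[0][:3,3]*1000
    P=X[(np.hypot(X[...,0]-c[0],X[...,1]-c[1])<72)&(abs(X[...,2]-(c[2]-7))<5)]
    A=np.c_[P[:,:2]-c[:2],np.ones(len(P))];s=np.linalg.lstsq(A,P[:,2]-c[2],rcond=None)[0]
    print('held tilt deg',np.degrees(s[:2]),'z at axis',s[2],len(P))
    print('rect rel',np.round(np.array(cv2.minAreaRect(P[:,:2].astype(np.float32))[0])-c[:2],1),cv2.minAreaRect(P[:,:2].astype(np.float32))[1:])
E
python3 -c "
from h import *
look('w11');held('w11')"
```

```text
vel 0.006917398502691044 t 24.025
held tilt deg [-1.63043316  0.11557839] z at axis -6.979424170183491 24254
rect rel [ 0.1 -0.8] ((97.32600402832031, 96.498779296875), 68.12872314453125)
```

Emit:
apply_moves --increments '[0,-0.5,1,12,0,0,0,0,8,0]'

```text
t: 24.32
eef_pos: [0.5798, -0.2645, 0.0808]
tool_rot: [-0.006, 0.827, 0.561, -0.017]
contact_force: [0.0, -0.2, -1.6]
gripper_width: 0.23
```

```bash
python3 -c "
from h import *
settle(4);go(579.2,-263.0,75,68.3)"
```

```text
pos [ 580.  -264.3   81.5] a 68.32 tilt [-1.93 -0.54] grip 19.5 F [ 0.5  0.4 -1.9] t 24.525
a=68.3 dtool [ 1.  -1.2  6.5]
a=68.3 dtool [ 0.9 -1.2  6.5]
roll 0.02
```

Emit:
apply_moves --increments '[0,0.5,-1,4.5,0]'

```text
t: 24.65
eef_pos: [0.5797, -0.2636, 0.0775]
tool_rot: [-0.005, 0.827, 0.561, -0.016]
contact_force: [0.5, -0.5, -2.1]
gripper_width: 0.227
```

```bash
python3 -c "
from h import *
settle(3);go(579.2,-263.0,75,68.3)"
```

```text
pos [ 578.9 -263.4   76.8] a 68.33 tilt [-1.95 -0.53] grip 19.2 F [ 0.8 -1.1 -1.8] t 24.8
a=68.3 dtool [0.5 0.2 1.8]
a=68.3 dtool [0.5 0.2 1.8]
roll 0.03
```

Emit:
apply_moves --increments '[0,0,0,1,0]'

```text
t: 24.92
eef_pos: [0.5791, -0.2635, 0.0761]
tool_rot: [-0.005, 0.827, 0.561, -0.017]
contact_force: [-0.8, 0.2, 2.7]
gripper_width: 0.226
```

```bash
python3 -c "
from h import *
settle(3);go(579.2,-263.0,75,68.3)"
```

```text
pos [ 579.1 -263.5   76.1] a 68.32 tilt [-1.92 -0.54] grip 19.3 F [ 0.4 -0.5  0.3] t 25.075
a=68.3 dtool [ 0.5 -0.   1.1]
a=68.3 dtool [ 0.5 -0.   1.1]
roll 0.02
```

Contact has begun on one edge. I'll press gently a bit more to level it.

Emit:
apply_moves --increments '[0,0,0,1.2,0]'

```text
t: 25.2
eef_pos: [0.5795, -0.2637, 0.0758]
tool_rot: [-0.005, 0.827, 0.561, -0.016]
contact_force: [-3.1, -0.1, 7.7]
gripper_width: 0.227
```

```bash
python3 -c "
from h import *
settle(3);go(579.2,-263.0,75,68.3);look('w12');held('w12')"
```

```text
pos [ 579.5 -263.6   75.9] a 68.32 tilt [-1.87 -0.58] grip 19.1 F [-2.6  0.1  4.9] t 25.35
a=68.3 dtool [ 0.5 -0.5  0.9]
a=68.3 dtool [ 0.5 -0.5  0.9]
roll 0.02
vel 0.0012894290723557168 t 25.35
held tilt deg [-1.24410461  0.19804876] z at axis -6.69570373109861 24217
rect rel [ 0.4 -0.4] ((96.57969665527344, 96.35466003417969), 68.21852111816406)
```

Emit:
apply_moves --increments '[0,0,0,1.2,0]'

```text
t: 25.52
eef_pos: [0.58, -0.2638, 0.0758]
tool_rot: [-0.004, 0.828, 0.561, -0.016]
contact_force: [-1.3, 0.4, 6.7]
gripper_width: 0.227
```

```bash
python3 -c "
from h import *
settle(3);go(579.2,-263.0,75,68.3);look('w12');held('w12')"
```

```text
pos [ 580.  -263.8   75.8] a 68.31 tilt [-1.79 -0.61] grip 19.0 F [-3.4  1.   7. ] t 25.675
a=68.3 dtool [ 0.5 -1.   0.8]
a=68.3 dtool [ 0.5 -1.   0.8]
roll 0.01
vel 0.001977792944052063 t 25.675
held tilt deg [-1.17393532  0.17090504] z at axis -6.72158117499618 24238
rect rel [ 0.5 -0.3] ((96.07903289794922, 96.56222534179688), 68.05268096923828)
```

Emit:
apply_moves --increments '[22,0,0,0,0,26,0,0,0,0,50,0,0,0,0,50,0,0,0,0,50,0,0,-25,0,50,0,0,-45,0,50,0,0,-50,0,50,0,0,-50,0]'

```text
t: 26.72
eef_pos: [0.5826, -0.2613, 0.2447]
tool_rot: [-0.009, 0.827, 0.561, -0.019]
contact_force: [0.9, -0.7, 0.3]
gripper_width: 0.584
```

```bash
cat >> h.py <<'E'
def lidfit(tag,x,y,h,r):
    z=np.load(tag+".npz");X=cloud(z['d'],z['K'],z['W'])*1000
    P=X[(np.hypot(X[...,0]-x,X[...,1]-y)<r)&(abs(X[...,2]-h)<5)]
    A=np.c_[P[:,:2]-[x,y],np.ones(len(P))];s=np.linalg.lstsq(A,P[:,2],rcond=None)[0]
    print('lid tilt',np.round(np.degrees(s[:2]),2),'z',s[2],len(P),cv2.minAreaRect(P[:,:2].astype(np.float32)),cv2.minEnclosingCircle(P[:,:2].astype(np.float32)))
E
python3 -c "
from h import *
settle(4);look('w13');lidfit('w13',579,-263.5,68,70);go(484,415,200)"
```

```text
vel 0.041658749439404875 t 26.925
lid tilt [ 0.1 -0.1] z 68.13802813442415 9540 ((580.5831909179688, -264.5478820800781), (96.05469512939453, 96.21762084960938), 68.10533905029297) ((580.6032104492188, -264.4011535644531), 66.80126953125)
pos [ 582.5 -261.4  242.9] a 68.34 tilt [-2.35 -0.39] grip 50.3 F [-0.6 -0.3 -0.8] t 26.975
a=68.3 dtool [ 592.3 -341.2   42.9]
```

View pics/w13.png

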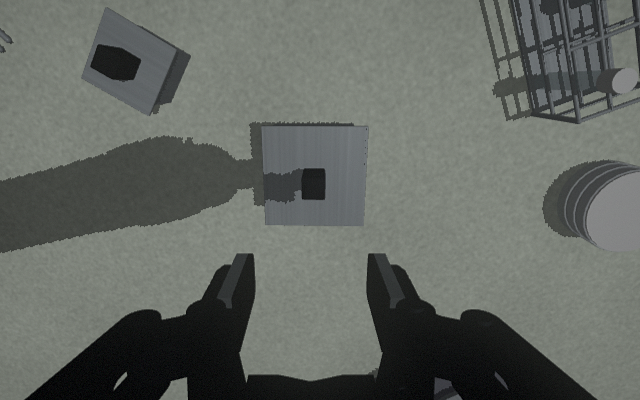

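Emit:
apply_moves --increments '[50,47,-27,0,0,50,47,-27,0,0,50,47,-27,0,0,50,47,-27,0,0,50,47,-27,0,0,50,47,-27,0,0,50,47,-27,3,0,50,47,-27,5,0,50,47,-27,5,0,50,47,-27,10,0,50,47,-27,10,0,50,30,-17,10,0]'

```text
t: 28.48
eef_pos: [0.4797, 0.3726, 0.1781]
tool_rot: [-0.015, 0.83, 0.557, -0.034]
contact_force: [0.4, -0.7, -0.1]
gripper_width: 0.588
```

```bash
python3 -c "
from h import *
settle(4);look('w14');lidfit('w14',484,415,9,55);reg('w14',484,415,22,38,49);reg('w14',631,96,50,50,58);go(484,415,120)"
```

```text
vel 0.0330355391181517 t 28.675
lid tilt [ 0.09 -0.05] z 9.093412544800138 4504 ((485.6609802246094, 414.8053283691406), (68.44613647460938, 69.58423614501953), 68.84080505371094) ((485.5902099609375, 414.81658935546875), 35.0376091003418)
507 rect [485.7 414.9  19.1  19.3  83.5] circ [485.7 414.8   9.8] z 43.0
428 rect [645.5 105.6  22.9  54.4  27.9] circ [638.4 101.8  27.3] z 53.7
pos [481.7 369.  178.8] a 67.62 tilt [-4.1  -0.79] grip 50.3 F [ 0.7 -0.2  0.8] t 28.725
a=67.6 dtool [ 43.5 -15.4  58.8]
```

Emit:
apply_moves --increments '[50,22,-8,0,0,50,22,-8,0,0]'

```text
t: 28.98
eef_pos: [0.4865, 0.413, 0.1779]
tool_rot: [-0.013, 0.833, 0.553, -0.034]
contact_force: [1.1, -0.3, 0.9]
gripper_width: 0.588
```

```bash
python3 -c "
from h import *
settle(4);go(485.7,414.8,120)"
```

```text
pos [485.8 412.8 177.6] a 67.32 tilt [-4.06 -0.93] grip 49.6 F [ 1.1 -0.6  0.1] t 29.175
a=67.3 dtool [ 1.8 -0.9 57.6]
```

Emit:
apply_moves --increments '[50,0,0,55,0]'

```text
t: 29.3
eef_pos: [0.4851, 0.4137, 0.1263]
tool_rot: [-0.013, 0.833, 0.553, -0.029]
contact_force: [0.5, -0.1, -0.7]
gripper_width: 0.587
```

```bash
python3 -c "
from h import *
go(485.7,414.8,120);settle(4);go(485.7,414.8,120)"
```

```text
pos [485.1 413.7 126.3] a 67.19 tilt [-3.64 -0.58] grip 50.1 F [ 0.5 -0.1 -0.7] t 29.3
a=67.2 dtool [1.2 0.1 6.3]
pos [482.  410.8 122.8] a 67.27 tilt [-4.14 -1.01] grip 49.9 F [0.6 0.9 0.5] t 29.5
a=67.3 dtool [5.2 1.9 2.8]
```

Emit:
apply_moves --increments '[50,0,0,50,0,50,0,0,0,0]'

```text
t: 29.75
eef_pos: [0.4814, 0.4115, 0.0773]
tool_rot: [-0.013, 0.833, 0.552, -0.032]
contact_force: [0.1, -0.7, 0.1]
gripper_width: 0.587
```

```bash
python3 -c "
from h import *
go(485.7,414.8,120);settle(3);go(485.7,414.8,120)"
```

```text
pos [481.4 411.5  77.3] a 67.15 tilt [-3.83 -0.76] grip 50.2 F [ 0.1 -0.7  0.1] t 29.75
a=67.2 dtool [  4.7   2.7 -42.7]
pos [483.9 415.1  81.7] a 67.14 tilt [-3.46 -0.36] grip 50.0 F [-0.3  0.5 -0.7] t 29.9
a=67.1 dtool [  0.4   1.8 -38.3]
```

Emit:
apply_moves --increments '[50,0,0,-60,0]'

```text
t: 30.02
eef_pos: [0.4862, 0.4137, 0.1396]
tool_rot: [-0.014, 0.833, 0.552, -0.03]
contact_force: [1.1, 0.3, 0.8]
gripper_width: 0.59
```

```bash
python3 -c "
from h import *
go(485.7,414.8,120);settle(4);go(485.7,414.8,120)"
```

```text
pos [486.2 413.7 139.6] a 67.16 tilt [-3.71 -0.59] grip 50.4 F [1.1 0.3 0.8] t 30.025
a=67.2 dtool [ 0.8 -0.9 19.6]
pos [489.  417.1 144.7] a 67.11 tilt [-3.16 -0.11] grip 50.3 F [-0.9 -0.7 -0.3] t 30.225
a=67.1 dtool [-3.4 -2.1 24.7]
```

Emit:
apply_moves --increments '[50,0,0,0,10,50,0,0,0,10,50,0,0,0,10,50,0,0,0,10,50,0,0,0,10,50,0,0,0,10,50,0,0,0,7]'

```text
t: 31.1
eef_pos: [0.4882, 0.4162, 0.1469]
tool_rot: [0.002, 0.999, -0.018, -0.028]
contact_force: [-0.1, -0.7, 0.4]
gripper_width: 0.583
```

```bash
python3 -c "
from h import *
settle(4);go(485.7,414.8,120)"
```

```text
pos [488.3 416.2 146.8] a -1.66 tilt [-3.18 -0.13] grip 49.8 F [-0.5 -0.1  0.7] t 31.3
a=-1.7 dtool [-2.5  1.5 26.8]
```

Emit:
apply_moves --increments '[50,0,1.5,58,0,50,0,0,20,0,50,0,0,0,0]'

```text
t: 31.68
eef_pos: [0.4852, 0.4157, 0.0691]
tool_rot: [0.0, 1.0, -0.012, -0.027]
contact_force: [-0.1, 0.3, 0.0]
gripper_width: 0.587
```

```bash
python3 -c "
from h import *
settle(4);look('w15');go(485.7,414.8,120);lidfit('w15',485,415,9,55);reg('w15',485,415,22,38,49)"
```

```text
vel 0.005984391089578254 t 31.875
pos [486.4 416.6  71.4] a -1.42 tilt [-2.86  0.18] grip 49.9 F [ 0.8 -0.3  0.4] t 31.925
a=-1.4 dtool [ -0.7   1.9 -48.6]
lid tilt [-0.   -0.09] z 9.066270769915288 7528 ((485.8910827636719, 414.59283447265625), (68.92615509033203, 69.35047912597656), 85.82098388671875) ((485.5102233886719, 414.5443420410156), 35.099082946777344)
1044 rect [485.9 414.6  19.4  19.3  85.7] circ [485.9 414.7  10. ] z 42.9
```

Emit:
apply_moves --increments '[50,0,2,36,0]'

```text
t: 32.05
eef_pos: [0.4873, 0.4174, 0.039]
tool_rot: [-0.004, 1.0, -0.013, -0.022]
contact_force: [0.2, 0.7, -0.2]
gripper_width: 0.586
```

```bash
python3 -c "
from h import *
settle(4);go(484.9,414.6,16)"
```

```text
pos [484.6 414.9  36. ] a -1.42 tilt [-2.87  0.18] grip 50.1 F [-0.1  0.1 -0.4] t 32.25
a=-1.4 dtool [ 0.3  0.2 20. ]
```

Emit:
apply_moves --increments '[50,1.2,0.2,19.5,0]'

```text
t: 32.38
eef_pos: [0.4867, 0.4166, 0.0188]
tool_rot: [-0.003, 1.0, -0.012, -0.023]
contact_force: [1.1, 0.2, 0.3]
gripper_width: 0.584
```

```bash
python3 -c "
from h import *
settle(4);go(484.9,414.6,16)"
```

```text
pos [484.7 414.5  16.2] a -1.42 tilt [-2.9   0.15] grip 50.0 F [ 1.  -0.1 -0.6] t 32.575
a=-1.4 dtool [ 0.2 -0.1  0.2]
```

Emit:
apply_moves --increments '[0,0,0,0,0]' --squeeze 35

```text
t: 32.7
eef_pos: [0.4849, 0.4148, 0.0166]
tool_rot: [-0.001, 1.0, -0.012, -0.025]
contact_force: [-0.0, -0.6, 0.9]
gripper_width: 0.391
```

```bash
python3 -c "
from h import *
settle(5);go(631,96.4,160)"
```

```text
pos [485.  414.9  16.7] a -1.41 tilt [-2.86  0.19] grip 19.2 F [-0.4 -0.3  1.8] t 32.95
a=-1.4 dtool [ 153.8  314.8 -143.3]
```

Emit:
apply_moves --increments '[0,0,0,-30,0,0,0,0,-60,0,0,0,0,-60,0]'

```text
t: 33.33
eef_pos: [0.4895, 0.4114, 0.1642]
tool_rot: [0.003, 0.999, -0.012, -0.03]
contact_force: [1.4, 0.5, -1.2]
gripper_width: 0.221
```

```bash
python3 -c "
from h import *
settle(4);go(540,96.4,160)"
```

```text
pos [490.5 412.3 164.3] a -1.4 tilt [-3.22 -0.16] grip 19.0 F [-0.3 -1.  -1.5] t 33.525
a=-1.4 dtool [ 57.2 314.5   4.3]
```

Emit:
apply_moves --increments '[0,8,45,-1,0,0,8,45,-1,0,0,8,45,-1,0,0,8,45,-1,0,0,8,45,-1,0,0,8,45,-1,0,0,8,43,-1,0]'

```text
t: 34.4
eef_pos: [0.5313, 0.089, 0.1563]
tool_rot: [0.006, 0.999, -0.008, -0.039]
contact_force: [0.5, 0.2, -0.6]
gripper_width: 0.217
```

```bash
python3 -c "
from h import *
settle(4);look('w16');reg('w16',631,96.4,42,50,58);go(631,96.4,120);held('w16')"
```

```text
vel 0.034744272520926656 t 34.6
1273 rect [628.4  96.2  57.1  51.   89.4] circ [631.3  96.1  28.9] z 53.9
pos [531.6  91.6 157. ] a -0.87 tilt [-4.43 -0.55] grip 18.8 F [ 0.1  0.6 -1.3] t 34.65
a=-0.9 dtool [99.3 -6.3 37. ]
held tilt deg [-2.09648797 -0.77677102] z at axis -7.8114426363206455 8234
rect rel [ 2.1 -0.4] ((66.62542724609375, 68.19123077392578), 39.18474197387695)
```

View pics/w16.png

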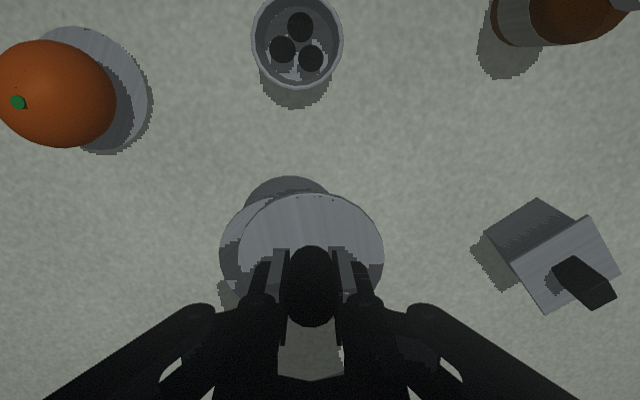

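Emit:
apply_moves --increments '[0,33,-2,-2,0,0,33,-2,-2,0,0,33,-2,-2,0]'

```text
t: 35.02
eef_pos: [0.6289, 0.103, 0.1531]
tool_rot: [0.005, 0.999, -0.002, -0.041]
contact_force: [0.4, -0.5, -1.2]
gripper_width: 0.219
```

```bash
python3 -c "
from h import *
settle(4);go(631,96.4,120)"
```

```text
pos [627.9 102.4 152.8] a -0.35 tilt [-4.76 -0.51] grip 19.1 F [-1.5 -0.5 -0.8] t 35.225
a=-0.3 dtool [ 3.2  6.  32.8]
```

Emit:
apply_moves --increments '[0,0,0,50,0,0,0,0,0,0]'

```text
t: 35.48
eef_pos: [0.6213, 0.1038, 0.1023]
tool_rot: [0.005, 0.999, -0.001, -0.042]
contact_force: [-0.2, -0.2, -1.5]
gripper_width: 0.22
```

```bash
python3 -c "
from h import *
settle(4);go(631,96.4,120)"
```

```text
pos [627.1 104.5 108.1] a -0.25 tilt [-4.15 -0.35] grip 19.2 F [-0.   0.9 -0.7] t 35.675
a=-0.3 dtool [  3.9   8.1 -11.9]
```

Emit:
apply_moves --increments '[0,0,0,-55,0]'

```text
t: 35.8
eef_pos: [0.6286, 0.1041, 0.1613]
tool_rot: [0.004, 0.999, -0.002, -0.04]
contact_force: [0.9, 0.0, -0.5]
gripper_width: 0.218
```

```bash
python3 -c "
from h import *
settle(4);go(631,96.4,120)"
```

```text
pos [632.8 105.3 166.2] a -0.26 tilt [-3.83 -0.29] grip 19.0 F [ 0.3  0.1 -1.1] t 36.0
a=-0.3 dtool [-1.8  8.9 46.2]
```

Emit:
apply_moves --increments '[0,0,0,58,0,0,0,0,0,0]'

```text
t: 36.25
eef_pos: [0.6287, 0.1046, 0.1082]
tool_rot: [0.003, 0.999, -0.002, -0.033]
contact_force: [-0.1, 1.0, -0.2]
gripper_width: 0.223
```

```bash
python3 -c "
from h import *
settle(4);go(631,96.4,120)"
```

```text
pos [634.3 106.2 114.4] a -0.3 tilt [-3.07 -0.12] grip 18.7 F [-0.6  0.8  0.4] t 36.45
a=-0.3 dtool [-3.2  9.8 -5.6]
```

Emit:
apply_moves --increments '[0,0,0,-58,0]'

```text
t: 36.58
eef_pos: [0.6349, 0.1055, 0.1702]
tool_rot: [0.002, 1.0, -0.002, -0.031]
contact_force: [0.4, 0.5, -0.3]
gripper_width: 0.221
```

```bash
python3 -c "
from h import *
settle(4);go(631,96.4,120)"
```

```text
pos [639.2 106.8 175.6] a -0.3 tilt [-2.75 -0.05] grip 19.1 F [ 0.  -0.7 -1.8] t 36.775
a=-0.3 dtool [-8.1 10.4 55.6]
```

Emit:
apply_moves --increments '[0,0,0,58,0,0,0,0,0,0]'

```text
t: 37.02
eef_pos: [0.6362, 0.1064, 0.1173]
tool_rot: [0.001, 1.0, -0.003, -0.024]
contact_force: [0.6, 0.1, -0.3]
gripper_width: 0.218
```

```bash
python3 -c "
from h import *
settle(4);look('w17');held('w17');go(631,96.4,120)"
```

```text
vel 0.004704983227080746 t 37.225
held tilt deg [ 0.4095242  -0.07403316] z at axis -7.528806671146518 8210
rect rel [2.2 1.3] ((67.11448669433594, 68.50654602050781), 39.290191650390625)
pos [641.6 108.  123.7] a -0.34 tilt [-1.99  0.12] grip 18.8 F [ 0.7 -0.2 -0. ] t 37.275
a=-0.3 dtool [-10.6  11.6   3.7]
```

Emit:
apply_moves --increments '[0,-11,12,15,0]'

```text
t: 37.4
eef_pos: [0.6323, 0.0977, 0.1117]
tool_rot: [-0.002, 1.0, -0.002, -0.015]
contact_force: [-0.1, -0.2, -1.4]
gripper_width: 0.217
```

```bash
python3 -c "
from h import *
settle(4);go(630.3,96,66)"
```

```text
pos [630.7  96.1 110.2] a -0.36 tilt [-1.92  0.13] grip 18.9 F [ 0.3  0.2 -0.8] t 37.6
a=-0.4 dtool [-0.4  0.1 44.2]
```

Emit:
apply_moves --increments '[0,0.4,0,26,0]'

```text
t: 37.72
eef_pos: [0.6332, 0.0975, 0.0871]
tool_rot: [-0.002, 1.0, -0.003, -0.013]
contact_force: [0.6, -0.1, -1.4]
gripper_width: 0.221
```

```bash
python3 -c "
from h import *
settle(4);look('w18');held('w18');go(630.3,96,66)"
```

```text
vel 0.012665610373483616 t 37.925
held tilt deg [ 0.38254973 -0.0288596 ] z at axis -7.892166252383269 8211
rect rel [2.  1.2] ((66.674072265625, 68.39433288574219), 38.712745666503906)
pos [631.   96.8  85.2] a -0.34 tilt [-1.85  0.16] grip 18.7 F [ 0.6  1.2 -0.3] t 37.975
a=-0.3 dtool [-0.7  0.8 19.2]
```

View pics/w18.png

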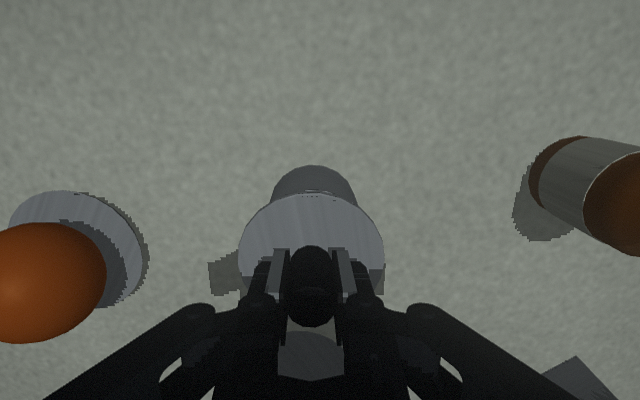

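Emit:
apply_moves --increments '[0,-0.3,0.8,15,0]'

```text
t: 38.1
eef_pos: [0.6321, 0.0966, 0.072]
tool_rot: [-0.002, 1.0, -0.003, -0.014]
contact_force: [0.6, 0.4, -1.6]
gripper_width: 0.214
```

```bash
python3 -c "
from h import *
settle(4);go(630.3,96,66)"
```

```text
pos [629.9  95.9  69.9] a -0.34 tilt [-1.9   0.15] grip 18.7 F [ 0.8  0.1 -1. ] t 38.3
a=-0.3 dtool [ 0.4 -0.1  3.9]
```

Emit:
apply_moves --increments '[0,0,0,3,0]'

```text
t: 38.42
eef_pos: [0.6302, 0.096, 0.0672]
tool_rot: [-0.001, 1.0, -0.003, -0.016]
contact_force: [-0.0, -0.3, -0.8]
gripper_width: 0.22
```

```bash
python3 -c "
from h import *
settle(4);go(630.3,96,66)"
```

```text
pos [629.8  96.   66.9] a -0.34 tilt [-1.9   0.15] grip 18.7 F [-0.2  0.2 -0.7] t 38.625
a=-0.3 dtool [ 0.5 -0.   0.9]
```

Emit:
apply_moves --increments '[0,0.5,0,1.2,0]'

```text
t: 38.75
eef_pos: [0.6305, 0.096, 0.066]
tool_rot: [-0.001, 1.0, -0.003, -0.016]
contact_force: [0.3, 0.8, 3.4]
gripper_width: 0.222
```

```bash
python3 -c "
from h import *
settle(4);go(630.3,96,66)"
```

```text
pos [630.4  96.   66. ] a -0.35 tilt [-1.87  0.15] grip 18.8 F [-0.7 -0.7  1.9] t 38.95
a=-0.3 dtool [-0.1  0.   0. ]
```

Emit:
apply_moves --increments '[0,0,0,0.7,0]'

```text
t: 39.08
eef_pos: [0.6306, 0.096, 0.0658]
tool_rot: [-0.001, 1.0, -0.003, -0.016]
contact_force: [-2.2, -0.6, 7.1]
gripper_width: 0.225
```

```bash
python3 -c "
from h import *
settle(4);go(630.3,96,66)"
```

```text
pos [630.6  96.   65.8] a -0.35 tilt [-1.85  0.15] grip 18.7 F [-1.7 -0.1  5.2] t 39.275
a=-0.3 dtool [-0.3  0.  -0.2]
```

Emit:
apply_moves --increments '[22,0,0,0,0,26,0,0,0,0,50,0,0,0,0,50,0,0,0,0,50,0,0,-25,0,50,0,0,-45,0,50,0,0,-50,0,50,0,0,-60,0,50,0,0,-60,0]'

```text
t: 40.4
eef_pos: [0.6354, 0.0945, 0.3053]
tool_rot: [-0.0, 1.0, -0.003, -0.023]
contact_force: [1.6, -0.4, -0.3]
gripper_width: 0.584
```

```bash
python3 -c "
from h import *
settle(4);look('w19');lidfit('w19',631,96,58,50);lidfit('w19',484,108,68,65);lidfit('w19',464.5,-110.5,58,55);lidfit('w19',580,-264,68,75);go(631,96,300)
p,d=read_camera('top');cv2.imwrite('pics/top1.png',p);np.save('top1.npy',d)
d0=np.load('top0.npy');K,W=cam('top')
for t in T[8:]:
  r=outline_of('top',t)[0]; m=r['pixels']; print(t,r['p'],np.round(r['extent'],1))
  m0=np.load(f'top_{t}.npy')
  for dd in (d0,d):
    X=cloud(dd,K,W); print(np.round(np.median(X[m0&(dd>0)],0),4))
"
```

```text
vel 0.054784305766785744 t 40.6
lid tilt [ 0.06 -0.15] z 58.036004805565426 2591 ((631.8422241210938, 96.47575378417969), (68.56031036376953, 68.76029205322266), 87.83678436279297) ((631.6656494140625, 96.4528579711914), 34.90264892578125)
lid tilt [-0.02 -0.09] z 67.77617439188525 4238 ((484.8350830078125, 107.73828125), (101.34219360351562, 100.41780090332031), 1.8853671550750732) ((484.3006591796875, 107.14324951171875), 51.48998260498047)
lid tilt [-0.23 -0.12] z 58.033226050299376 1897 ((464.9475402832031, -110.40841674804688), (66.87757873535156, 65.98973846435547), 37.617740631103516) ((465.11700439453125, -110.47222900390625), 46.03731155395508)
lid tilt [ 0.04 -0.32] z 68.3706711025833 4318 ((580.42626953125, -264.84088134765625), (98.78738403320312, 96.10042572021484), 68.05844116210938) ((580.5502319335938, -264.8824157714844), 67.92994689941406)
pos [635.4  94.5 303.1] a -0.31 tilt [-2.58  0.01] grip 50.0 F [-0.6 -0.1 -1. ] t 40.65
a=-0.3 dtool [-4.4 -1.5  3.1]
amber_bottle 0.53 [340.1 176.2  14.4  21.4]
[ 0.6388 -0.0671  0.0727]
[ 0.6323 -0.0652  0.1068]
orange_dish 0.74 [234.6 199.3  31.1  31.5]
[0.5872 0.2495 0.059 ]
[0.587  0.2498 0.0584]
```

View pics/w19.png

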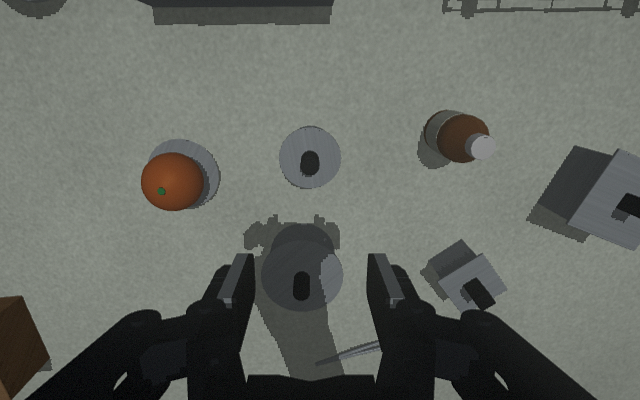

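View pics/top1.png

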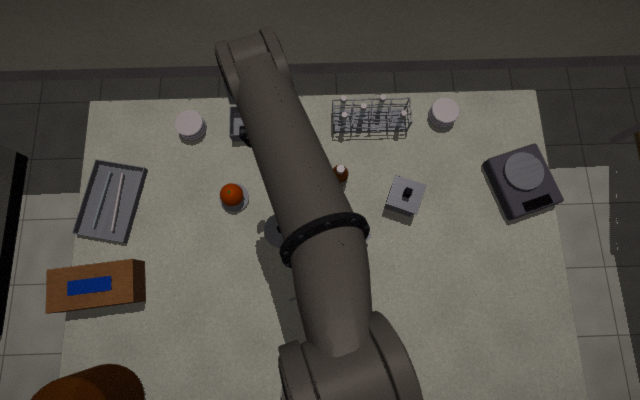

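All four lids lie flat and the bystanders are in place. The bottle's depth reading differs only because the arm hides part of it. The gripper is clear, so I'm handing in.

```bash
python3 -c "
from h import *
print(hand_in())"
```

```text
the job is handed in; nothing more can be done
None
```

All four canisters are closed with their own lids, and I handed the job in at about 41 s of the 109 s allowed.

- **Lids:** In the last wrist view each lid is flat to within about 0.3° and at the right height. Each lid is centred within about 2 mm of where I measured its canister before placing, against 8 mm to spare. The two square lids are turned within about 0.3° of their canisters.
- **Setting down:** Forces while lowering stayed at or below about 12 N. The large square lid went down with the gripper tilted by about 2° and the lid itself by about 1.2°. One edge touched first and the other settled by about 2 mm on release; afterwards the lid measured flat.
- **Bystanders:** The dish with the orange has not moved. The bottle stands upright at the same place in the top picture. Its depth reading differed there (about 7 mm sideways, 34 mm higher) because the arm hid part of it, so I relied on the visible outline. I did not check the bottle from the side camera at the end.

One check failed along the way: the outline network named the wrong canister once. I used a fit to the depth image instead.

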